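# Find the soft punching pad with a sprung-pin tester

### The arm

A 6-joint arm with a two-finger parallel gripper is mounted at the origin on the work surface. World frame = base frame: x ahead of the robot, y to its left, z up, the work surface at z = 0. Lengths are in m, angles in rad, forces in N, time in s.
With the tool pointing down it reaches from about 0.375 to 0.9 m from the base axis. Payload 3.1 kg.
Tool frame: the origin (TCP) lies on the centre line of the jaws, within the pads' length; the fingertips stand robot.tcp_to_tips ahead of it and the grasp point (between the pads) lies 3 mm ahead of it (robot.tcp_to_tips is the distance from the TCP to the fingertips, in m); z points along the fingers, y is the line along which they close (so a half turn about z gives the same grasp; the last joint's range is limited). The gripper opens to 87 mm and grips with 3 to 60 N. Pads are 19 mm wide; open, the fingers measure 117 mm over their backs; the gripper's body (75 mm by 190 mm) begins 51 mm behind the grasp point.
Start: joints at [-1.464, 0.527, 1.433, -0, 1.181, -0.178], TCP at [0.176, -0.6, 0.245] pointing down, gripper open.
Joint ranges: [-3.08, 3.08], [-0.75, 2.2], [0.22, 2.44], [-1.43, 4.57], [0, 2.65], [-2.85, 2.85]. Speed limits (rad/s): [2.79, 2.79, 3.14, 3.14, 3.14, 3.14].

### API

Orientations are given as a unit quaternion [x, y, z, w].
In Python, from rig import robot gives the robot as it stands. The module is installed in compiled form; this text tells all that it offers.
- The arm moves only by the shell command python3 -m jog 'ROWS' [FORCE]. ROWS is JSON, one flat list of numbers, 5 for each row, row after row: the finger opening in m, from 0 to 0.087, then the shift along the tool's x, y, z in m, then the turn about the tool's z in units of 10 degrees (1.0 is 10 degrees). In form: [claw, x, y, z, roll, claw, x, y, z, roll, ...]. A call has 1 to 20 rows; each row shifts and turns the commanded pose from where the row before left it, along the tool's axes as they then stand; what a row does not reach is not made up. A row lasts 1/8 s, in which the tool goes at most 62.5 mm and 10.7 degrees, less where a joint would pass 70% of its speed; a pose out of reach is approached as far as the arm can. A call with a gripper value outside its range is refused whole. The fingers move at their own pace and stop on an object; FORCE is the grip in N (left out, the last holds). Time passes only in rows, so rows that do not move let the fingers close. It gives the time, the measured TCP pose, the force, the opening and the grip force at its end, in the units of the state.
- robot.get_obs(): the state, without advancing time (a new reading comes with each control period).
- robot.camera(name): name is "scene" or "side" or "wrist"; returns the picture (480x640x3 uint8, blue, green, red); there is no depth.
- robot.camera_model(name): a dict with "fx", "fy", "cx", "cy" (pixels), "R" (3x3) and "t" (3): a world point X has camera coordinates R X + t; the wrist camera has in their place "tool_from_camera" (4x4, takes a point from camera to tool coordinates, whose origin is the TCP and whose axes are the flange's). Camera axes: x right, y down, z forward; pixel columns grow to the right and rows downward; lengths in m; the calibration is good to about 2 mm. A picture is of the moment at which its call begins: read the wrist's pose just before it. camera_model takes no time and is no camera call.
- robot.hand_in(): hands the job in; it is judged then, once.
Trained networks look in the newest picture that a camera, given by its name, has taken for a name from the list of things; names that differ only in an ending like _2 or _b are one class to them, and where a whole thing is asked for, a point or a joint stands for the part that bears it (a point fixed in the world has none). Each returns a list of dicts, best first, with "conf" (0 to 1); they miss things now and then, are a little off and sometimes report something else, mostly with a low value. They report only what shows in the picture. A call takes as long as a camera call. They do not tell look-alikes from the thing itself.
- robot.look_for(camera, label): "extent" ([centre column, centre row, width, height] in pixels, round what is visible of it).
- robot.outline_of(camera, label): "region" (480x640 bool, what is visible of it) and "extent" ([centre column, centre row, width, height] in pixels, round what is visible of it).
The state is a dict: "time": time; "q": joint angles; "joint_velocities": joint speeds; "joint_torque": joint torques, N m; "position": TCP position; "tool_rot": TCP orientation; "ft_force": force on the tool from outside, world axes, zero at the start; "moment": the same for the moment, N m; "grip_width": finger opening in m; "grip_force": force on a finger pad.
Only numpy, scipy, OpenCV 4.12 (cv2) and the standard library are available. Lean on these libraries where they do the work, as an engineer would, in place of code of your own. Each camera call takes 0.05 s, during which the arm holds its last target. There are 200 camera calls.

### The job

Take the hand tester out of its holder and press it (not your fingers) upright onto the middle of each of the three rubber pads in turn, left, middle, then right (left is the robot's left), each time until its foot sits firmly on the rubber, pressing with 10 to 18 N in all for half a second; never press a pad with more than 25 N. One pad has gone soft: the pin sinks deepest into it, so the pin is pushed back least into the tester. Leave the tester standing in the holder straight behind that pad, let go of it, and leave everything else where it is.

Things in the scene. Friction and masses are not known exactly. Their poses are not given: they have to be found in the camera images.
- tester_grip (a point): middle of the tester's grey square grip (28 x 28 mm, 50 mm tall), the place to grasp it; the loose upright tester is 116 mm tall above its foot, about 0.27 kg; its grip faces lie along its own x and y, z up.
- tester_foot (a point): centre of the underside of the tester's flat round steel foot (34 mm across, 12 mm thick), 85 mm below tester_grip. Round-nosed 8 mm steel pin sticks out 14 mm below it. On the 22 mm neck above, a 40 mm cross bar rides up with the pin (29 mm above the foot when the pin is out).
- pin (a joint): how far the sprung pin is pushed back into the tester, m: 0 = fully out (14 mm below the foot), 0.014 = tip level with the foot. Spring 500 N/m, no preload. With the foot seated on a sound pad the pin is pushed back about 10 to 12 mm, on the soft one about 5 mm.
- tester: the tester as a whole, origin at tester_foot; it starts standing in a like holder on a small fixed board of its own (75 mm square, seat 34 mm above the table, walls 14 mm above the seat)
- pad_a: one of three look-alike black rubber pads (66 mm square, 21 mm square test spot in the centre), each in a fixed 74 mm square steel tray 14 mm high; origin: centre of the tray's underside, x towards its holder. The rubber face stands 22 to 30 mm above it (worn, unmeasured), and yields about 1 mm per 6 N under the tester's foot. Which is soft must be felt.
- pad_b: one of three look-alike black rubber pads (66 mm square, 21 mm square test spot in the centre), each in a fixed 74 mm square steel tray 14 mm high; origin: centre of the tray's underside, x towards its holder. The rubber face stands 22 to 30 mm above it (worn, unmeasured), and yields about 1 mm per 6 N under the tester's foot. Which is soft must be felt.
- pad_c: one of three look-alike black rubber pads (66 mm square, 21 mm square test spot in the centre), each in a fixed 74 mm square steel tray 14 mm high; origin: centre of the tray's underside, x towards its holder. The rubber face stands 22 to 30 mm above it (worn, unmeasured), and yields about 1 mm per 6 N under the tester's foot. Which is soft must be felt.
- dent_a (a joint): telltale of pad_a: the deepest that the pin has pushed this pad's test spot in below the rubber face so far, m; 0 at the start, and it stays down. A steel bar across the pad, its ends standing 9 mm out of the tray's front and back faces, shows it by going down. A full press leaves about 9 mm on the soft pad, 2 to 4 mm on a sound one.
- dent_b (a joint): telltale of pad_b: the deepest that the pin has pushed this pad's test spot in below the rubber face so far, m; 0 at the start, and it stays down. A steel bar across the pad, its ends standing 9 mm out of the tray's front and back faces, shows it by going down. A full press leaves about 9 mm on the soft pad, 2 to 4 mm on a sound one.
- dent_c (a joint): telltale of pad_c: the deepest that the pin has pushed this pad's test spot in below the rubber face so far, m; 0 at the start, and it stays down. A steel bar across the pad, its ends standing 9 mm out of the tray's front and back faces, shows it by going down. A full press leaves about 9 mm on the soft pad, 2 to 4 mm on a sound one.
- place_left (a point): centre of the left pad place on the rack's board, at the underside of the pad tray standing there (12 mm above the table); the pad's face is 22 to 30 mm above it
- place_middle (a point): centre of the middle pad place on the rack's board, at the underside of the pad tray standing there (12 mm above the table); the pad's face is 22 to 30 mm above it
- place_right (a point): centre of the right pad place on the rack's board, at the underside of the pad tray standing there (12 mm above the table); the pad's face is 22 to 30 mm above it
- holder_left (a point): seat of the wooden holder straight behind (rack's +x, 95 mm from) the left pad: a square socket 40 mm wide with walls 6 mm thick standing 14 mm above this seat, and a 16 mm square hole in the seat, 22 mm deep, for the pin; the tester's foot rests on the seat (34 mm above the table). It starts empty.
- holder_middle (a point): seat of the wooden holder straight behind (rack's +x, 95 mm from) the middle pad: a square socket 40 mm wide with walls 6 mm thick standing 14 mm above this seat, and a 16 mm square hole in the seat, 22 mm deep, for the pin; the tester's foot rests on the seat (34 mm above the table). It starts empty.
- holder_right (a point): seat of the wooden holder straight behind (rack's +x, 95 mm from) the right pad: a square socket 40 mm wide with walls 6 mm thick standing 14 mm above this seat, and a 16 mm square hole in the seat, 22 mm deep, for the pin; the tester's foot rests on the seat (34 mm above the table). It starts empty.
- rack: fixed plywood board 190 x 340 x 12 mm that carries the pads in a row along its y (left is +y, spacing 115 mm) and the three holders behind them; origin under its centre
- thread: loose thread spool 32 mm across, 40 mm tall, to be left alone
- pliers: loose pliers lying flat, about 170 mm long, to be left alone
- tape_roll: loose yellow ring of tape, 68 mm across, 18 mm high, to be left alone
- rivet_jar: loose jar 52 mm across, 70 mm tall, to be left alone
- mallet: loose hammer lying flat, to be left alone
- chalk: loose chalk slab 55 x 30 x 12 mm, to be left alone
- awl: loose awl lying flat, to be left alone
There are look-alikes about, which are no part of the job. Of the things that look like the tester, the largest one is meant.

How it is judged:
On the way, in this order (a step that is already met when the one before it is completed fails the run):
1. the tester is pressed upright on the left pad with more than 8 N, within 8 mm of the pad's middle, for 0.2 s ((contact force between tester and pad_a above 8 N or contact force between tester and pad_b above 8 N or contact force between tester and pad_c above 8 N) and horizontal distance between tester_foot and place_left below 0.008 m and angle between tester's own z axis and vertical below 0.12 rad), for 0.2 s.
2. the tester is pressed upright on the middle pad with more than 8 N, within 8 mm of the pad's middle, for 0.2 s ((contact force between tester and pad_a above 8 N or contact force between tester and pad_b above 8 N or contact force between tester and pad_c above 8 N) and horizontal distance between tester_foot and place_middle below 0.008 m and angle between tester's own z axis and vertical below 0.12 rad), for 0.2 s.
3. the tester is pressed upright on the right pad with more than 8 N, within 8 mm of the pad's middle, for 0.2 s ((contact force between tester and pad_a above 8 N or contact force between tester and pad_b above 8 N or contact force between tester and pad_c above 8 N) and horizontal distance between tester_foot and place_right below 0.008 m and angle between tester's own z axis and vertical below 0.12 rad), for 0.2 s.
At the end, for the whole second after the job is handed in: the tester stands released and at rest, upright within 0.1 rad, in the holder straight behind the soft pad (the one whose telltale was pressed down more than 6.5 mm): its foot within 8 mm of the holder's middle and within 4 mm of the seat's height (((value of joint dent_a above 0.0065 m and x of tester_foot in the frame of pad_a between 0.087 and 0.103 m and y of tester_foot in the frame of pad_a between -0.008 and 0.008 m and z of tester_foot in the frame of pad_a between 0.018 and 0.026 m) or (value of joint dent_b above 0.0065 m and x of tester_foot in the frame of pad_b between 0.087 and 0.103 m and y of tester_foot in the frame of pad_b between -0.008 and 0.008 m and z of tester_foot in the frame of pad_b between 0.018 and 0.026 m) or (value of joint dent_c above 0.0065 m and x of tester_foot in the frame of pad_c between 0.087 and 0.103 m and y of tester_foot in the frame of pad_c between -0.008 and 0.008 m and z of tester_foot in the frame of pad_c between 0.018 and 0.026 m)) and angle between tester's own z axis and vertical below 0.1 rad and linear speed of tester below 0.02 m/s and contact force between tester and the fingers below 0.2 N); the robot touches nothing.
It fails at once if a pad is pressed with more than 25 N by tester or robot (contact force between any of pad_a, pad_b, pad_c and anything else above 25 N).
It fails at once if a pad is pressed with the fingers instead of the tester (contact force between any of pad_a, pad_b, pad_c and the fingers above 1 N).
It fails at once if a bystander is moved by more than 20 mm (distance of any of thread, pliers, tape_roll, rivet_jar, mallet, chalk, awl from where it was at the start of the episode above 0.02 m).
It also fails if it takes over 51 s, if anything falls off the work surface, if the arm or the gripper's body presses on something with over 40 N, if the wrist force passes 120 N, or if a joint passes its speed limit or range.

## Working session

There is one attempt and no reset: what is moved stays moved. The work goes in short steps, Python scripts to look and compute and a shell command to move; the robot and the scene stay as the last step left them, time stands still between calls to the robot, and variables do not carry over. Pictures are saved under pics/ and viewed, at most 10 in all, crops included, and the job is handed in when it is done.

```bash
mkdir -p pics; python3 - <<'E'
from rig import robot
import cv2,numpy as np
o=robot.get_obs();print(o['time'],o['position'],o['tool_rot'],robot.tcp_to_tips,o['ft_force'])
for c in('scene','side'):
    cv2.imwrite(f'pics/{c}1.png',robot.camera(c))
    for l in('tester','rack','pad_a','holder_left'):
        try: print(c,l,[(np.round(d['extent']).tolist(),round(d['conf'],2)) for d in robot.look_for(c,l)])
        except Exception as e: print(c,l,e)
    m=robot.camera_model(c);print({k:np.round(v,3).tolist() for k,v in m.items()})
m=robot.camera_model('wrist');print({k:np.round(v,3).tolist() for k,v in m.items()})
print(robot.get_obs()['time'])
E
```

```text
0.0 [ 0.17555429 -0.59911971  0.24358761] [ 9.89878589e-01  1.41912673e-01  2.98879352e-05 -1.08187960e-03] 0.022 [ 0.54364448 -0.10578147  0.30847395]
scene tester [([520.0, 294.0, 18.0, 39.0], 0.84), ([476.0, 272.0, 22.0, 46.0], 0.78), ([467.0, 327.0, 18.0, 34.0], 0.77), ([315.0, 227.0, 14.0, 15.0], 0.29), ([289.0, 244.0, 48.0, 30.0], 0.2)]
scene rack [([315.0, 289.0, 166.0, 96.0], 0.85)]
scene pad_a [([364.0, 285.0, 47.0, 37.0], 0.84), ([324.0, 264.0, 44.0, 36.0], 0.6), ([290.0, 245.0, 44.0, 34.0], 0.59), ([477.0, 273.0, 23.0, 41.0], 0.24)]
scene holder_left [([314.0, 289.0, 163.0, 99.0], 0.7)]
{'fx': 594.719, 'fy': 594.719, 'cx': 323.46, 'cy': 242.519, 'R': [[-0.481, 0.877, 0.012], [0.571, 0.323, -0.755], [-0.665, -0.356, -0.656]], 't': [0.258, -0.244, 1.77]}
side tester [([245.0, 341.0, 13.0, 36.0], 0.86), ([303.0, 333.0, 17.0, 46.0], 0.85), ([290.0, 387.0, 13.0, 37.0], 0.66)]
side rack [([323.0, 258.0, 130.0, 100.0], 0.55)]
side pad_a [([337.0, 257.0, 40.0, 32.0], 0.57), ([310.0, 284.0, 44.0, 36.0], 0.56), ([387.0, 249.0, 12.0, 17.0], 0.36)]
side holder_left [([320.0, 260.0, 126.0, 101.0], 0.72), ([400.0, 199.0, 24.0, 14.0], 0.72), ([362.0, 282.0, 45.0, 41.0], 0.6), ([361.0, 233.0, 37.0, 27.0], 0.49)]
{'fx': 520.636, 'fy': 520.636, 'cx': 325.944, 'cy': 233.114, 'R': [[-0.92, -0.393, -0.011], [-0.228, 0.557, -0.799], [0.32, -0.732, -0.602]], 't': [0.52, 0.199, 1.209]}
{'fx': 332.326, 'fy': 332.326, 'cx': 321.621, 'cy': 237.619, 'tool_from_camera': [[-0.001, -0.968, -0.252, 0.069], [1.0, -0.001, -0.0, 0.001], [-0.0, -0.252, 0.968, -0.14], [0.0, 0.0, 0.0, 1.0]]}
0.5
```

```bash
python3 - <<'E'
import cv2,numpy as np
a=cv2.imread('pics/scene1.png')[190:370,220:560];b=cv2.imread('pics/side1.png')[170:430,180:470]
cv2.imwrite('pics/sceneC.png',cv2.resize(a,(794,420),interpolation=3))
cv2.imwrite('pics/sideC.png',cv2.resize(b,None,fx=2.2,fy=2.2,interpolation=3))
E
```

```text
(no output)
```

View pics/sceneC.png

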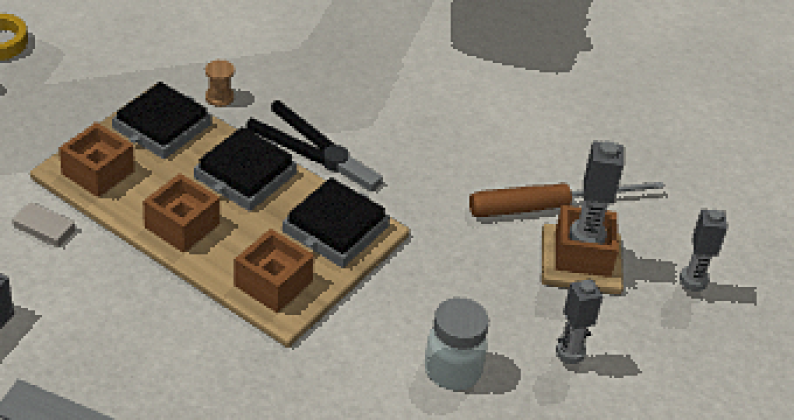

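View pics/sideC.png

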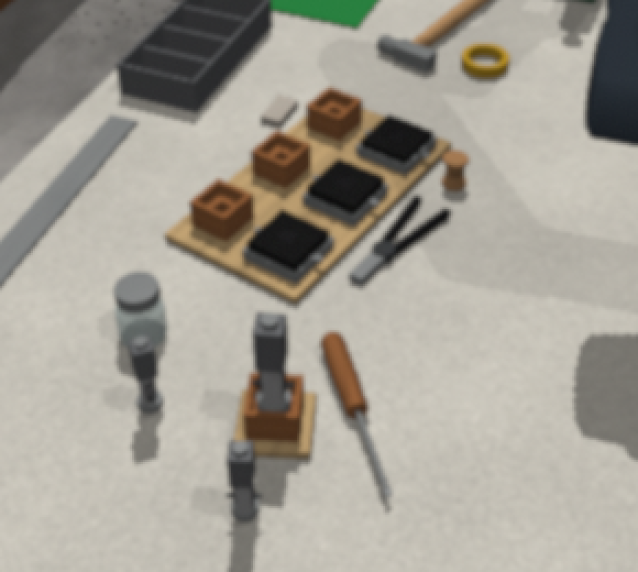

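The candidates for the tester in the scene picture are (476,272), standing in a wooden holder on its own board, and (520,294) and (467,327), both smaller and standing on bare table. In the side picture the same three are (303,333), (290,387) and (245,341). The one in the holder fits, being the largest and the only one held. The enlarged crops confirm it. The rack holds three black pads, with the holders on the side away from the robot. Next I'll triangulate.

```bash
cat > h.py <<'E'
from rig import robot
import cv2,numpy as np
from scipy.spatial.transform import Rotation as Rn
def cam(c,obs=None):
    m=robot.camera_model(c)
    K=np.array([[m['fx'],0,m['cx']],[0,m['fy'],m['cy']],[0,0,1.]])
    if 'R' in m: return K,np.array(m['R']),np.array(m['t'])
    T=np.eye(4);T[:3,:3]=Rn.from_quat(obs['tool_rot']).as_matrix();T[:3,3]=obs['position']
    W=np.linalg.inv(T@np.array(m['tool_from_camera']));return K,W[:3,:3],W[:3,3]
def back(C,uv,z):
    K,R,t=C;uv=np.atleast_2d(uv).astype(float)
    d=(R.T@np.linalg.inv(K)@np.c_[uv,np.ones(len(uv))].T).T;o=-R.T@t
    return o+d*((z-o[2])/d[:,2])[:,None]
def proj(C,X):
    K,R,t=C;p=(K@(R@np.atleast_2d(X).T+t[:,None])).T;return p[:,:2]/p[:,2:]
E
python3 - <<'E'
from h import *
S=cam('scene');D=cam('side')
f=lambda p:np.array(p)/2.3353+[220,190]
g=lambda p:np.array(p)/2.2+[180,170]
print('rack scene',back(S,f([[30,176],[290,345],[410,233]]),.012).round(3).tolist())
print('rack side',back(D,g([[166,238],[297,301],[449,147]]),.012).round(3).tolist())
# pads (top z~.038) ; holders top z=.048 ; tester holder top .048; tester cap top .15
print('pads s',back(S,f([[163,113],[246,163],[338,216]]),.038).round(3).tolist())
print('pads d',back(D,g([[397,141],[346,190],[289,243]]),.038).round(3).tolist())
print('hold s',back(S,f([[97,150],[182,201],[274,260]]),.048).round(3).tolist())
print('hold d',back(D,g([[335,108],[281,152],[222,202]]),.048).round(3).tolist())
print('tester s',back(S,f([[608,146]]),.15).round(3).tolist(),'d',back(D,g([[271,320]]),.15).round(3).tolist())
print('board s',back(S,f([[543,280],[622,288]]),.01).round(3).tolist(),'d',back(D,g([[236,449],[309,453],[316,394]]),.01).round(3).tolist())
E
```

```text
rack scene [[0.642, -0.186, 0.012], [0.709, 0.144, 0.012], [0.528, 0.181, 0.012]]
rack side [[0.696, 0.148, 0.012], [0.515, 0.183, 0.012], [0.449, -0.139, 0.012]]
pads s [[0.518, -0.103, 0.038], [0.543, 0.008, 0.038], [0.565, 0.12, 0.038]]
pads d [[0.503, -0.093, 0.038], [0.525, 0.019, 0.038], [0.549, 0.128, 0.038]]
hold s [[0.608, -0.125, 0.048], [0.629, -0.015, 0.048], [0.654, 0.098, 0.048]]
hold d [[0.595, -0.116, 0.048], [0.62, -0.007, 0.048], [0.644, 0.104, 0.048]]
tester s [[0.472, 0.335, 0.15]] d [[0.467, 0.338, 0.15]]
board s [[0.521, 0.314, 0.01], [0.494, 0.382, 0.01]] d [[0.489, 0.382, 0.01], [0.424, 0.36, 0.01], [0.446, 0.292, 0.01]]
```

```bash
python3 -m jog '[0.087,0.045,-0.039,-0.005,0, 0.087,0.045,-0.039,-0.005,0, 0.087,0.045,-0.039,-0.005,0, 0.087,0.045,-0.039,-0.005,0, 0.087,0.045,-0.039,-0.005,0, 0.087,0.045,-0.039,-0.005,0, 0.087,0.045,-0.039,-0.005,0, 0.087,0.045,-0.039,-0.005,0, 0.087,0.045,-0.039,-0.005,0, 0.087,0.045,-0.039,-0.005,0, 0.087,0.045,-0.039,-0.005,0, 0.087,0.045,-0.039,-0.005,0, 0.087,0,0,0,0, 0.087,0,0,0,0]'
python3 - <<'E'
from h import *
o=robot.get_obs();im=robot.camera('wrist');cv2.imwrite('pics/w1.png',im)
print(o['position'],o['tool_rot'],o['joint_velocities'].round(3) if hasattr(o['joint_velocities'],'round') else '')
np.savez('w1.npz',p=o['position'],r=o['tool_rot'])
C=cam('wrist',o)
for l in('pad_a','rack','tester'):
    for d in robot.outline_of('wrist',l):
        e=d['extent'];print(l,np.round(e).tolist(),round(d['conf'],2),back(C,[e[:2]],.012 if l=='rack' else .038).round(3).tolist())
E
```

```text
time: 2.25
position: [0.5618, 0.0011, 0.3043]
tool_rot: [0.99, 0.142, -0.001, 0.0]
ft_force: [0.8, -0.8, -0.6]
grip_width: 0.0868
grip_force: 0.0
[0.56183753 0.00107267 0.30427658] [ 9.89815089e-01  1.42357708e-01 -5.95228603e-04  1.34276796e-04] [-0.03  -0.004  0.015  0.001  0.002  0.002]
pad_a [316.0, 227.0, 75.0, 76.0] 0.6 [[0.538, 0.0, 0.038]]
pad_a [389.0, 263.0, 74.0, 67.0] 0.56 [[0.519, -0.103, 0.038]]
rack [332.0, 177.0, 290.0, 233.0] 0.71 [[0.601, -0.003, 0.012]]
tester [28.0, 92.0, 50.0, 31.0] 0.9 [[0.597, 0.358, 0.038]]
tester [25.0, 208.0, 47.0, 35.0] 0.6 [[0.46, 0.352, 0.038]]
```

View pics/w1.png

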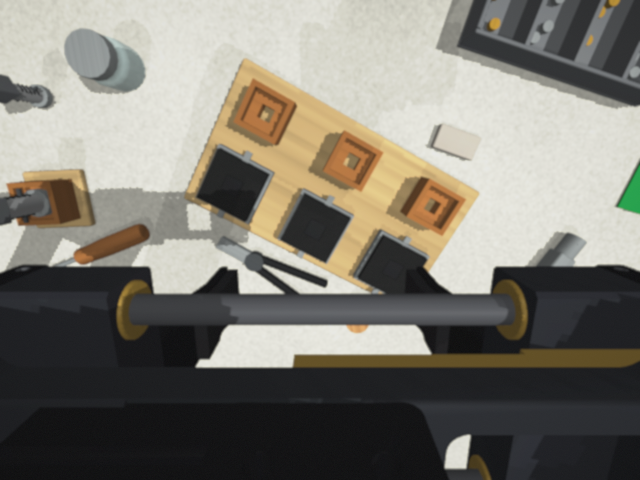

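The wrist picture shows the rack with holders at about (267,112), (351,160) and (434,205). The pads are at (235,184), (317,226) and (391,262), and the tester's holder is at the left edge, around (50,200). I'll enlarge the rack to pick points.

```bash
python3 - <<'E'
import cv2
a=cv2.imread('pics/w1.png')[50:300,175:495]
cv2.imwrite('pics/w1c.png',cv2.resize(a,None,fx=2.4,fy=2.4,interpolation=3))
E
```

```text
(no output)
```

View pics/w1c.png

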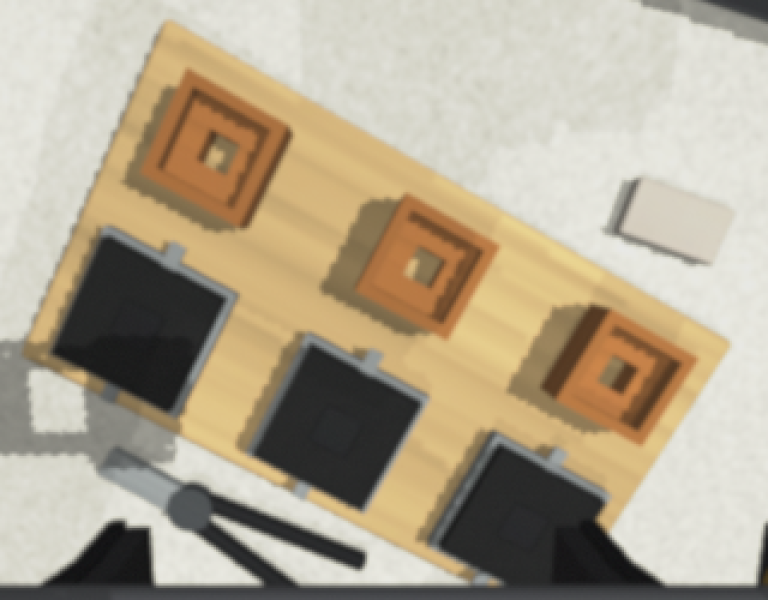

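```bash
python3 - <<'E'
from h import *
from scipy.optimize import least_squares
n=np.load('w1.npz');C=cam('wrist',dict(position=n['p'],tool_rot=n['r']))
P=[]# uv, kind(0 rack,1 pad-col,2 holder-col), dx,dy,z
for u,v,x,y in[(168,20,.095,.17),(729,344,.095,-.17),(27,353,-.095,.17)]:P.append((u,v,0,x,y,.012))
for u,v,x,y in[(188,71,.026,.141),(289,130,.026,.089),(143,165,-.026,.141),(408,196,.026,.026),(497,246,.026,-.026),(447,336,-.026,-.026),(356,288,-.026,.026),(608,310,.026,-.089),(695,358,.026,-.141),(641,443,-.026,-.141)]:P.append((u,v,2,x,y,.048))
for u,v,x,y in[(104,228,.037,.152),(237,295,.037,.078),(178,415,-.037,.078),(306,335,.037,.037),(428,398,.037,-.037),(366,510,-.037,-.037),(495,432,.037,-.078),(609,495,.037,-.152)]:P.append((u,v,1,x,y,.026))
P=np.array(P);uv=P[:,:2]/2.4+[175,50]
def f(q,full=False):
    x,y,a,o=q;lx=P[:,3]+np.where(P[:,2]==1,o,np.where(P[:,2]==2,o+.095,0));ly=P[:,4]
    X=np.c_[x+lx*np.cos(a)-ly*np.sin(a),y+lx*np.sin(a)+ly*np.cos(a),P[:,5]]
    return (proj(C,X)-uv).ravel()
r=least_squares(f,[.6,0,-.2,-.05],loss='soft_l1');print(r.x.round(4));print(r.fun.reshape(-1,2).round(1).tolist())
x,y,a,o=r.x
L=[]
for n_,ly in zip('LMR',(.115,0,-.115)):
    for k,lx in(('pad',o),('hold',o+.095)):
        p=[x+lx*np.cos(a)-ly*np.sin(a),y+lx*np.sin(a)+ly*np.cos(a)];print(n_,k,np.round(p,4))
for s,ly in((139,325),.115),((337,428),0),((521,527),-.115):
    print(back(C,np.array([s])/2.4+[175,50],.038).round(4))
S=cam('scene');print('tester views',back(C,[[10,200]],.15))
E
```

```text
[ 0.5775 -0.0085 -0.2093 -0.0446]
[[-1.5, -2.0], [2.4, 0.1], [-4.2, 1.0], [-0.4, -1.9], [-0.2, -2.4], [-1.3, 3.0], [-0.5, -1.7], [1.7, -0.2], [-0.0, 2.0], [-0.5, 0.9], [1.3, -0.7], [1.6, 0.2], [0.0, 1.8], [0.3, -1.7], [-0.3, -0.1], [-1.1, 1.3], [0.4, -1.0], [0.8, 0.3], [-0.9, 1.8], [0.4, 0.9], [1.0, 0.5]]
L pad [0.5578 0.1133]
L hold [0.6507 0.0936]
M pad [0.5339 0.0008]
M hold [ 0.6268 -0.0189]
R pad [ 0.51   -0.1117]
R hold [ 0.6029 -0.1314]
[[0.559  0.1116 0.038 ]]
[[0.5358 0.0006 0.038 ]]
[[ 0.511  -0.1099  0.038 ]]
tester views [[0.50978917 0.27366872 0.15      ]]
```

```bash
python3 -m jog '[0.087,0,-0.058,0.006,0, 0.087,0,-0.058,0.006,0, 0.087,0,-0.058,0.006,0, 0.087,0,-0.058,0.006,0, 0.087,0,-0.058,0.006,0, 0.087,0.004,-0.058,0.006,0, 0.087,0,0,0,0, 0.087,0,0,0,0]'
python3 - <<'E'
from h import *
o=robot.get_obs();im=robot.camera('wrist');cv2.imwrite('pics/w2.png',im)
print(o['position'],o['tool_rot'])
np.savez('w2.npz',p=o['position'],r=o['tool_rot'])
E
```

```text
time: 3.45
position: [0.4686, 0.3352, 0.2685]
tool_rot: [0.99, 0.142, -0.0, 0.0]
ft_force: [0.0, -0.1, -0.2]
grip_width: 0.0867
grip_force: 0.0
[0.46864442 0.33517538 0.26849638] [ 9.89917031e-01  1.41647761e-01 -1.31675027e-04  4.06633096e-04]
```

View pics/w2.png

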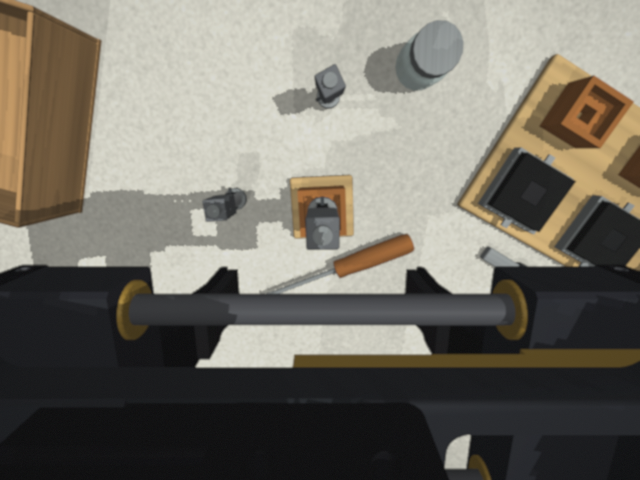

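The tester's cap is at (323,236), with its grip spanning columns 307–340. It sits square in its holder, about 4° off the tool. I'll work out the shift.

```bash
python3 - <<'E'
from h import *
n=np.load('w2.npz');C=cam('wrist',dict(position=n['p'],tool_rot=n['r']))
im=cv2.imread('pics/w2.png');print(cv2.imwrite('pics/w2c.png',cv2.resize(im[165:265,270:370],None,fx=6,fy=6,interpolation=3)))
R=Rn.from_quat(n['r']).as_matrix()
for uv,z in(((323,236),.150),((321,203.5),.034),((323,206),.012)):
    X=back(C,[uv],z)[0];print(X.round(4),(R.T@(X-n['p'])).round(4))
E
```

```text
True
[0.472 0.334 0.15 ] [0.0029 0.0019 0.1185]
[0.4796 0.338  0.034 ] [1.140e-02 1.000e-04 2.345e-01]
[0.4741 0.334  0.012 ] [0.005  0.0025 0.2565]
```

View pics/w2c.png

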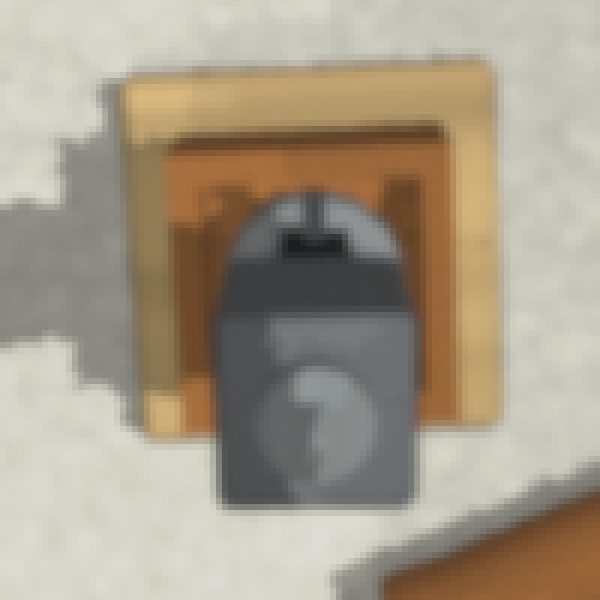

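```bash
python3 -m jog '[0.087,0.004,0.002,0.04,0, 0.087,0,0,0.05,0, 0.087,0,0,0.04,0, 0.087,0,0,0.016,0, 0.087,0,0,0,0, 0.02,0,0,0,0, 0.02,0,0,0,0, 0.02,0,0,0,0, 0.02,0,0,0,0, 0.02,0,0,0,0]' 50
```

```text
time: 4.75
position: [0.4728, 0.3355, 0.1227]
tool_rot: [0.99, 0.142, 0.0, -0.0]
ft_force: [0.5, -0.1, 0.1]
grip_width: 0.0451
grip_force: 0.0
```

```bash
python3 -m jog '[0.02,0,0,0,0, 0.02,0,0,0,0, 0.02,0,0,0,0, 0.02,0,0,0,0]'
```

```text
time: 5.25
position: [0.4728, 0.3354, 0.1225]
tool_rot: [0.99, 0.142, -0.0, -0.0]
ft_force: [-0.6, -0.6, -1.1]
grip_width: 0.0276
grip_force: 49.9
```

```bash
python3 -m jog '[0.02,0,0,-0.02,0, 0.02,0,0,-0.04,0, 0.02,0.002,0.028,-0.01,0, 0.02,0.003,0.044,0,0, 0.02,0.004,0.046,0,0, 0.02,0.004,0.046,0,0, 0.02,0.004,0.044,0,0, 0.02,0.002,0.029,0.01,0, 0.02,0,0,0,0, 0.02,0,0,0,0]'
python3 - <<'E'
from h import *
o=robot.get_obs();im=robot.camera('wrist');cv2.imwrite('pics/w3.png',im)
cv2.imwrite('pics/w3c.png',cv2.resize(im[0:300,130:530],None,fx=2,fy=2,interpolation=3))
print(o['position'],o['tool_rot'],o['ft_force'],o['grip_width'])
np.savez('w3.npz',p=o['position'],r=o['tool_rot'])
C=cam('wrist',o);R=Rn.from_quat(o['tool_rot']).as_matrix()
for z in(.0885,.1025,.0885-.012):print(proj(C,o['position']+R@[0,0,z]))
E
```

```text
time: 6.5
position: [0.5569, 0.1136, 0.1822]
tool_rot: [0.99, 0.142, -0.001, -0.0]
ft_force: [0.1, 0.5, -3.1]
grip_width: 0.0278
grip_force: 49.9
[0.556926   0.11363121 0.18215312] [ 9.89896977e-01  1.41785761e-01 -8.05881394e-04 -3.51034371e-04] [ 0.055466    0.45639064 -3.09538898] 0.027751367172612132
[[320.47575107 250.23735642]]
[[320.53469118 244.91969757]]
[[320.41963227 255.30047409]]
```

View pics/w3c.png

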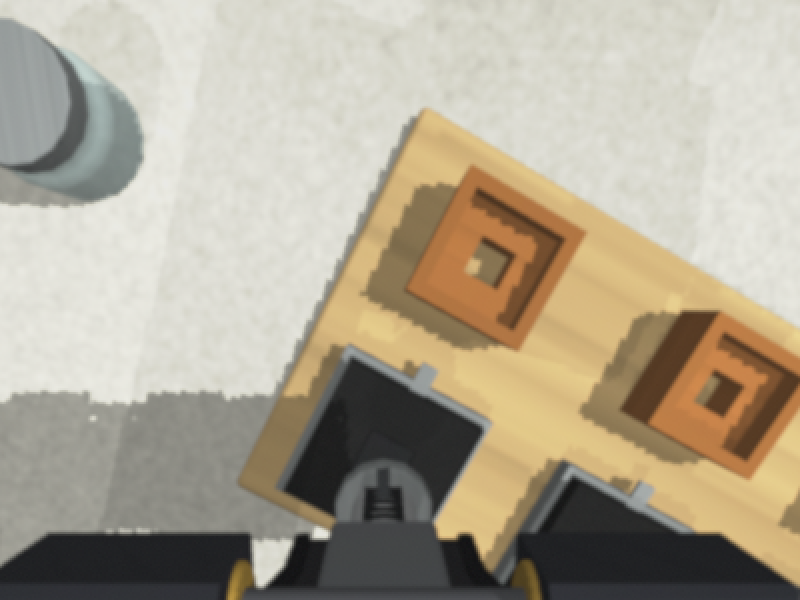

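The foot front shows at about (321,230) above the left pad. The left holder's top corners run from (366,83) to (422,116), and the tray's back corners are at (305,173) and (375,212). I'll refit from this closer view.

```bash
python3 - <<'E'
from h import *
from scipy.optimize import least_squares
n=np.load('w3.npz');C=cam('wrist',dict(position=n['p'],tool_rot=n['r']))
R=Rn.from_quat(n['r']).as_matrix()
P=[(427,107,0,.095,.17,.012),(238,485,0,-.095,.17,.012)]
for u,v,x,y in[(472,166,.026,.141),(585,233,.026,.089),(519,349,-.026,.089),(406,291,-.026,.141),(719,312,.026,.026),(748,478,-.026,-.026)]:P.append((u,v,2,x,y,.048))
for u,v,x,y in[(350,346,.037,.152),(491,424,.037,.078),(565,463,.037,.037)]:P.append((u,v,1,x,y,.026))
for u,v,x,y in[(490,263,0,.115),(719,395,0,0)]:P.append((u,v,2,x,y,.034))
P=np.array(P);uv=P[:,:2]/2+[130,0]
def f(q):
    x,y,a,o=q;lx=P[:,3]+np.where(P[:,2]==1,o,np.where(P[:,2]==2,o+.095,0));ly=P[:,4]
    return (proj(C,np.c_[x+lx*np.cos(a)-ly*np.sin(a),y+lx*np.sin(a)+ly*np.cos(a),P[:,5]])-uv).ravel()
r=least_squares(f,[.58,0,-.2,-.045],loss='soft_l1');print(r.x.round(4));print(r.fun.reshape(-1,2).round(1).tolist())
x,y,a,o=r.x
for n_,ly in zip('LMR',(.115,0,-.115)):
    for k,lx in(('pad',o),('hold',o+.095)):
        print(n_,k,np.round([x+lx*np.cos(a)-ly*np.sin(a),y+lx*np.sin(a)+ly*np.cos(a)],4))
for dx in(-.003,0,.003):print(dx,proj(C,n['p']+R@[dx+.017,0,.0765]),proj(C,n['p']+R@np.array([[dx,-.017,.0765],[dx,.017,.0765]]).T.T[0]))
X=back(C,[[321.5,230]],n['p'][2]-.0765)[0];print('foot front tool',R.T@(X-n['p']))
E
```

```text
[ 0.5785 -0.0084 -0.2063 -0.0458]
[[-1.4, -2.7], [-1.9, 0.3], [-0.3, -0.6], [1.0, 0.0], [-0.4, 1.8], [-0.0, -0.4], [0.6, -0.3], [0.6, 1.5], [-1.3, -0.2], [1.0, -0.0], [2.5, 1.2], [0.0, 0.4], [-0.2, -0.3]]
L pad [0.5572 0.1135]
L hold [0.6502 0.0941]
M pad [0.5337 0.001 ]
M hold [ 0.6266 -0.0185]
R pad [ 0.5101 -0.1116]
R hold [ 0.6031 -0.1311]
-0.003 [[320.38463853 235.43565121]] [[295.62907739 259.49663366]]
0 [[320.37699594 231.09720149]] [[295.53930883 255.31986583]]
0.003 [[320.36930141 226.72926244]] [[295.44894163 251.1152442 ]]
foot front tool [0.01776129 0.00075353 0.07647285]
```

```bash
python3 -m jog '[0.02,0,0,0.015,0, 0.02,0,0,0.018,0, 0.02,0,0,0.003,0, 0.02,0,0,0.002,0, 0.02,0,0,0.002,0, 0.02,0,0,0.002,0, 0.02,0,0,0.002,0, 0.02,0,0,0.002,0, 0.02,0,0,0,0]'
```

```text
time: 7.68
position: [0.5579, 0.1133, 0.1366]
tool_rot: [0.99, 0.142, 0.0, 0.0]
ft_force: [0.3, -0.2, -1.9]
grip_width: 0.0275
grip_force: 49.9
```

```bash
python3 -m jog '[0.02,0,0,0.001,0, 0.02,0,0,0.001,0, 0.02,0,0,0.001,0, 0.02,0,0,0,0]'
```

```text
time: 8.18
position: [0.5579, 0.1133, 0.1336]
tool_rot: [0.99, 0.142, 0.0, 0.0]
ft_force: [0.3, -0.8, 0.2]
grip_width: 0.0275
grip_force: 49.9
```

```bash
python3 -m jog '[0.02,0,0,0.001,0, 0.02,0,0,0.001,0, 0.02,0,0,0,0, 0.02,0,0,0,0]'
```

```text
time: 8.68
position: [0.5579, 0.1133, 0.1317]
tool_rot: [0.99, 0.142, 0.0, 0.0]
ft_force: [1.3, 0.2, 1.2]
grip_width: 0.0276
grip_force: 49.9
```

```bash
python3 -m jog '[0.02,0,0,0.001,0, 0.02,0,0,0,0]'
```

```text
time: 8.93
position: [0.5579, 0.1133, 0.1306]
tool_rot: [0.99, 0.142, 0.0, 0.0]
ft_force: [0.9, -0.4, 1.6]
grip_width: 0.0277
grip_force: 49.9
```

```bash
python3 -m jog '[0.02,0,0,0.001,0, 0.02,0,0,0,0]'
```

```text
time: 9.18
position: [0.5578, 0.1133, 0.1296]
tool_rot: [0.99, 0.142, 0.0, 0.0]
ft_force: [0.4, 0.1, 1.2]
grip_width: 0.0276
grip_force: 49.9
```

```bash
python3 -m jog '[0.02,0,0,0.001,0, 0.02,0,0,0,0]'
```

```text
time: 9.43
position: [0.5578, 0.1133, 0.1286]
tool_rot: [0.99, 0.142, 0.0, 0.0]
ft_force: [1.5, 0.1, 2.1]
grip_width: 0.0275
grip_force: 49.9
```

```bash
python3 -m jog '[0.02,0,0,0.001,0, 0.02,0,0,0,0]'
```

```text
time: 9.68
position: [0.5578, 0.1133, 0.1276]
tool_rot: [0.99, 0.142, 0.0, 0.0]
ft_force: [1.6, 0.2, 2.7]
grip_width: 0.0278
grip_force: 49.9
```

```bash
python3 -m jog '[0.02,0,0,0.001,0, 0.02,0,0,0,0]'
```

```text
time: 9.93
position: [0.5578, 0.1133, 0.1266]
tool_rot: [0.99, 0.142, 0.0, 0.0]
ft_force: [1.0, -0.6, 2.8]
grip_width: 0.0275
grip_force: 49.9
```

```bash
python3 -m jog '[0.02,0,0,0.001,0, 0.02,0,0,0,0]'
```

```text
time: 10.18
position: [0.5578, 0.1133, 0.1256]
tool_rot: [0.99, 0.142, 0.0, 0.0]
ft_force: [1.1, -0.0, 2.7]
grip_width: 0.0281
grip_force: 49.9
```

```bash
python3 -m jog '[0.02,0,0,0.001,0, 0.02,0,0,0,0]'
```

```text
time: 10.42
position: [0.5578, 0.1133, 0.1247]
tool_rot: [0.99, 0.142, 0.0, 0.0]
ft_force: [1.1, -0.4, 3.9]
grip_width: 0.0278
grip_force: 49.9
```

```bash
python3 -m jog '[0.02,0,0,0.001,0, 0.02,0,0,0,0]'
```

```text
time: 10.68
position: [0.5579, 0.1133, 0.1241]
tool_rot: [0.99, 0.142, 0.0, 0.0]
ft_force: [1.0, -0.2, 7.4]
grip_width: 0.0275
grip_force: 49.9
```

```bash
python3 -m jog '[0.02,0,0,0.001,0, 0.02,0,0,0,0]'
```

```text
time: 10.92
position: [0.5579, 0.1133, 0.1236]
tool_rot: [0.99, 0.142, 0.0, 0.0]
ft_force: [-0.4, -0.4, 9.7]
grip_width: 0.0278
grip_force: 49.9
```

```bash
python3 -m jog '[0.02,0,0,0.0005,0, 0.02,0,0,0,0, 0.02,0,0,0,0, 0.02,0,0,0,0, 0.02,0,0,0,0, 0.02,0,0,0,0]'; python3 - <<'E'
from h import *
o=robot.get_obs()
for c in('wrist','side'):cv2.imwrite(f'pics/L_{c}.png',robot.camera(c))
o=robot.get_obs();print(o['ft_force'],o['moment'])
E
```

```text
time: 11.68
position: [0.5579, 0.1133, 0.1234]
tool_rot: [0.99, 0.142, 0.0, 0.0]
ft_force: [-0.7, 0.8, 11.0]
grip_width: 0.0276
grip_force: 49.9
[-0.89254916  0.86346381 11.04822671] [0.02674122 0.2195191  0.0719047 ]
```

```bash
python3 -m jog '[0.02,0,0,-0.015,0, 0.02,0,0,-0.02,0, 0.02,-0.015,0.028,0,0, 0.02,-0.024,0.045,0,0, 0.02,-0.0155,0.0285,0,0, 0.02,0,0,0,0, 0.02,0,0,0,0, 0.02,0,0,0,0]'; python3 - <<'E'
from h import *
o=robot.get_obs();print(o['ft_force'],o['moment']);im=robot.camera('wrist');cv2.imwrite('pics/w4.png',im)
E
python3 -m jog '[0.02,0,0,0.01,0, 0.02,0,0,0.006,0, 0.02,0,0,0.003,0, 0.02,0,0,0.002,0, 0.02,0,0,0.002,0, 0.02,0,0,0.002,0, 0.02,0,0,0,0]'
```

```text
time: 12.78
position: [0.5335, 0.0016, 0.1568]
tool_rot: [0.99, 0.143, -0.001, -0.0]
ft_force: [-0.6, 0.4, -2.7]
grip_width: 0.0273
grip_force: 49.9
[-0.57201744  0.36856082 -2.70328793] [-0.01690279 -0.03999639 -0.0540818 ]
time: 13.7
position: [0.5337, 0.0006, 0.132]
tool_rot: [0.99, 0.142, -0.0, -0.0]
ft_force: [-1.3, -0.1, -0.8]
grip_width: 0.0276
grip_force: 49.9
```

```bash
for i in 1; do python3 -m jog '[0.02,0,0,0.001,0, 0.02,0,0,0,0]'|grep -E "posi|ft_"; done; python3 -m jog '[0.02,0,0,0.001,0, 0.02,0,0,0,0]'|grep -E "posi|ft_"
```

```text
position: [0.5339, 0.0005, 0.1311]
ft_force: [-1.0, -0.3, 0.3]
position: [0.5339, 0.0005, 0.13]
ft_force: [-0.2, -0.5, -0.6]
```

```bash
python3 -m jog '[0.02,0,0,0.001,0, 0.02,0,0,0,0]'|grep -E "posi|ft_";python3 -m jog '[0.02,0,0,0.001,0, 0.02,0,0,0,0]'|grep -E "posi|ft_"
```

```text
position: [0.5339, 0.0005, 0.129]
ft_force: [-1.0, -0.1, -1.0]
position: [0.5339, 0.0005, 0.128]
ft_force: [-0.7, 1.2, -0.4]
```

```bash
python3 -m jog '[0.02,0,0,0.001,0, 0.02,0,0,0,0]'|grep -E "posi|ft_";python3 -m jog '[0.02,0,0,0.001,0, 0.02,0,0,0,0]'|grep -E "posi|ft_"
```

```text
position: [0.5339, 0.0005, 0.127]
ft_force: [-0.5, 0.4, -0.1]
position: [0.5339, 0.0005, 0.126]
ft_force: [-1.9, 0.4, -0.2]
```

```bash
python3 -m jog '[0.02,0,0,0.001,0, 0.02,0,0,0,0]'|grep -E "posi|ft_";python3 -m jog '[0.02,0,0,0.001,0, 0.02,0,0,0,0]'|grep -E "posi|ft_"
```

```text
position: [0.534, 0.0005, 0.1252]
ft_force: [-0.9, 0.0, 1.7]
position: [0.5339, 0.0005, 0.1245]
ft_force: [-2.0, 0.8, 5.2]
```

```bash
python3 -m jog '[0.02,0,0,0.001,0, 0.02,0,0,0,0]'|grep -E "posi|ft_"
```

```text
position: [0.534, 0.0005, 0.124]
ft_force: [-2.6, 0.1, 8.2]
```

```bash
python3 -m jog '[0.02,0,0,0.0005,0, 0.02,0,0,0,0, 0.02,0,0,0,0]'|grep -E "posi|ft_"
```

```text
position: [0.534, 0.0005, 0.1237]
ft_force: [-3.2, 0.4, 9.5]
```

```bash
python3 -m jog '[0.02,0,0,0.0005,0, 0.02,0,0,0,0, 0.02,0,0,0,0, 0.02,0,0,0,0, 0.02,0,0,0,0, 0.02,0,0,0,0]'; python3 - <<'E'
from h import *
for c in('wrist','side'):cv2.imwrite(f'pics/M_{c}.png',robot.camera(c))
E
python3 -m jog '[0.02,0,0,-0.015,0, 0.02,0,0,-0.02,0, 0.02,-0.015,0.028,0,0, 0.02,-0.024,0.045,0,0, 0.02,-0.015,0.0285,0,0, 0.02,0,0,0,0, 0.02,0,0,0,0, 0.02,0,0,0,0]'
python3 - <<'E'
from h import *
o=robot.get_obs();print(o['ft_force'],o['position']);im=robot.camera('wrist');cv2.imwrite('pics/w5.png',im)
np.savez('w5.npz',p=o['position'],r=o['tool_rot'])
cv2.imwrite('pics/w5c.png',cv2.resize(im[0:300,130:530],None,fx=2,fy=2,interpolation=3))
E
```

```text
time: 17.08
position: [0.534, 0.0005, 0.1235]
tool_rot: [0.99, 0.142, 0.0, 0.0]
ft_force: [-2.6, 0.7, 11.7]
grip_width: 0.0279
grip_force: 49.9
time: 18.18
position: [0.5106, -0.111, 0.157]
tool_rot: [0.99, 0.143, -0.0, -0.0]
ft_force: [0.4, 0.8, -2.5]
grip_width: 0.0278
grip_force: 49.9
[ 0.44689571  0.79216302 -2.51719223] [ 0.51058915 -0.11102069  0.15698499]
```

View pics/w5c.png

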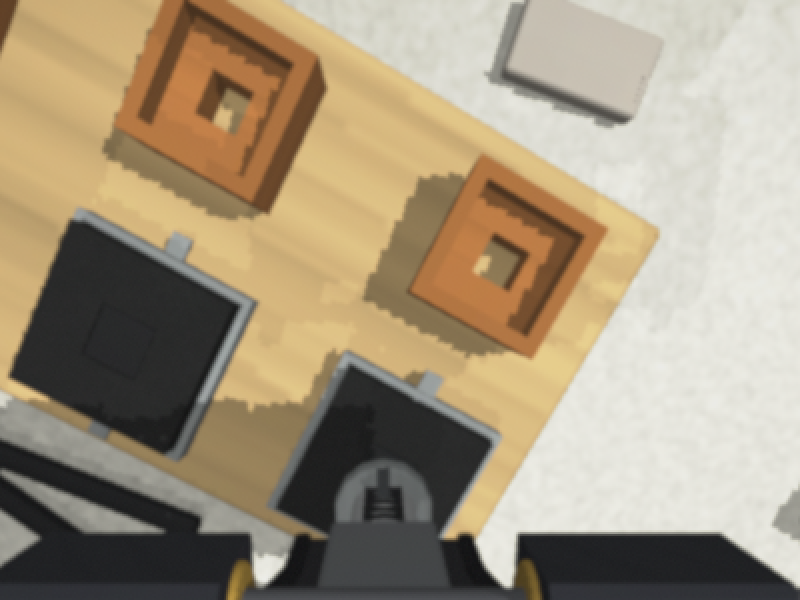

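The foot is still centred at column 321 and now sits over the right pad, with no slip in the grip. The middle holder's hole is at about (243,54). Pressing the right pad next.

```bash
python3 -m jog '[0.02,0,0,0.01,0, 0.02,0,0,0.006,0, 0.02,0,0,0.003,0, 0.02,0,0,0.002,0, 0.02,0,0,0.002,0, 0.02,0,0,0.002,0, 0.02,0,0,0,0]'|grep -E "posi|ft_"; python3 -m jog '[0.02,0,0,0.001,0, 0.02,0,0,0,0]'|grep -E "posi|ft_"
```

```text
position: [0.5104, -0.1119, 0.1321]
ft_force: [-1.0, 0.2, -0.7]
position: [0.5105, -0.112, 0.1311]
ft_force: [-1.0, 0.1, 0.1]
```

```bash
python3 -m jog '[0.02,0,0,0.001,0, 0.02,0,0,0,0]'|grep -E "posi|ft_";python3 -m jog '[0.02,0,0,0.001,0, 0.02,0,0,0,0]'|grep -E "posi|ft_"
```

```text
position: [0.5105, -0.1119, 0.13]
ft_force: [-1.5, 2.0, 0.2]
position: [0.5105, -0.112, 0.129]
ft_force: [-0.9, 1.5, 1.0]
```

```bash
python3 -m jog '[0.02,0,0,0.001,0, 0.02,0,0,0,0]'|grep -E "posi|ft_";python3 -m jog '[0.02,0,0,0.001,0, 0.02,0,0,0,0]'|grep -E "posi|ft_"
```

```text
position: [0.5105, -0.112, 0.128]
ft_force: [-1.2, 1.4, 0.6]
position: [0.5105, -0.112, 0.127]
ft_force: [-1.3, 1.6, 2.0]
```

```bash
python3 -m jog '[0.02,0,0,0.001,0, 0.02,0,0,0,0]'|grep -E "posi|ft_";python3 -m jog '[0.02,0,0,0.001,0, 0.02,0,0,0,0]'|grep -E "posi|ft_"
```

```text
position: [0.5105, -0.112, 0.126]
ft_force: [-2.2, 1.5, 1.4]
position: [0.5105, -0.112, 0.125]
ft_force: [-0.9, 1.5, 0.5]
```

```bash
python3 -m jog '[0.02,0,0,0.001,0, 0.02,0,0,0,0]'|grep -E "posi|ft_"
```

```text
position: [0.5106, -0.112, 0.124]
ft_force: [-2.5, 1.2, 2.2]
```

```bash
python3 -m jog '[0.02,0,0,0.001,0, 0.02,0,0,0,0]'|grep -E "posi|ft_"
```

```text
position: [0.5105, -0.112, 0.123]
ft_force: [-2.3, 2.0, 2.5]
```

```bash
python3 -m jog '[0.02,0,0,0.001,0, 0.02,0,0,0,0]'|grep -E "posi|ft_"
```

```text
position: [0.5105, -0.112, 0.1221]
ft_force: [-3.0, 1.9, 3.6]
```

```bash
python3 -m jog '[0.02,0,0,0.001,0, 0.02,0,0,0,0]'|grep -E "posi|ft_"
```

```text
position: [0.5106, -0.112, 0.1215]
ft_force: [-1.9, 2.1, 6.9]
```

```bash
python3 -m jog '[0.02,0,0,0.001,0, 0.02,0,0,0,0]'|grep -E "posi|ft_"
```

```text
position: [0.5106, -0.112, 0.1209]
ft_force: [-2.5, 2.7, 10.4]
```

```bash
python3 -m jog '[0.02,0,0,0.0003,0, 0.02,0,0,0,0, 0.02,0,0,0,0, 0.02,0,0,0,0, 0.02,0,0,0,0, 0.02,0,0,0,0]'|grep -E "time|posi|ft_"
python3 -m jog '[0.02,0,0,-0.02,0, 0.02,0,0,-0.03,0, 0.02,0.022,-0.009,-0.01,0, 0.02,0.035,-0.0145,0,0, 0.02,0.035,-0.0145,0,0, 0.02,0.03,-0.0125,0,0, 0.02,0.015,-0.007,0,0, 0.02,0,0,0,0, 0.02,0,0,0,0, 0.02,0,0,0,0]'
python3 - <<'E'
from h import *
o=robot.get_obs();im=robot.camera('wrist');cv2.imwrite('pics/w6.png',im);print(o['position'])
np.savez('w6.npz',p=o['position'],r=o['tool_rot'])
cv2.imwrite('pics/w6c.png',cv2.resize(im[140:290,220:420],None,fx=4,fy=4,interpolation=3))
cv2.imwrite('pics/side2.png',robot.camera('side'))
E
```

```text
time: 22.85
position: [0.5106, -0.112, 0.1208]
ft_force: [-3.7, 2.8, 11.4]
time: 24.1
position: [0.625, -0.0192, 0.1797]
tool_rot: [0.99, 0.141, -0.0, 0.0]
ft_force: [-0.6, 0.0, -3.4]
grip_width: 0.0276
grip_force: 49.9
[ 0.62504352 -0.01921799  0.17966406]
```

View pics/w6c.png

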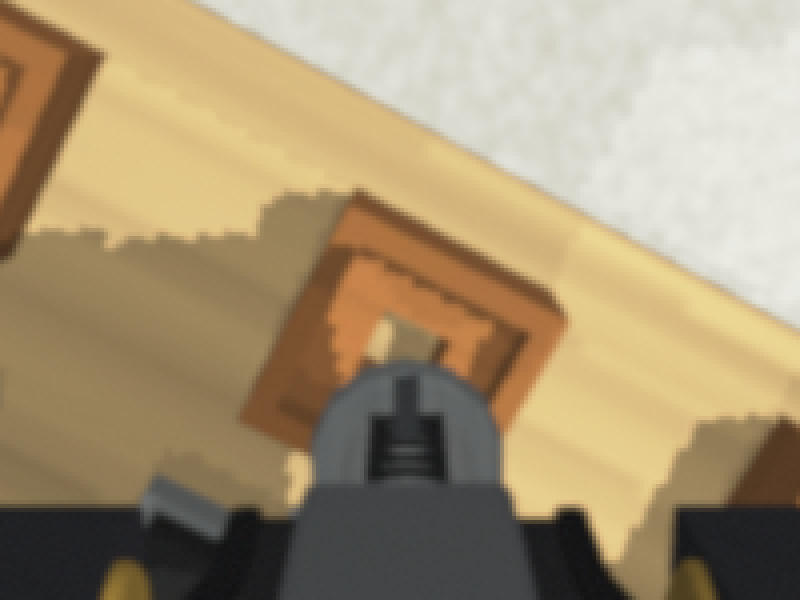

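The middle holder's top corners are at (309.5,189), (361.5,219) and (280.5,244.5), with the foot at column 321. The foot is not yet fully over the holder in the picture because of parallax.

```bash
python3 - <<'E'
from h import *
n=np.load('w6.npz');C=cam('wrist',dict(position=n['p'],tool_rot=n['r']));R=Rn.from_quat(n['r']).as_matrix()
X=back(C,np.array([[358,195],[567,318],[241,419]])/4+[220,140],.048);print(X.round(4),np.linalg.norm(X[0]-X[1]),np.linalg.norm(X[0]-X[2]))
foot=R.T@(back(C,np.array([[407,362]])/4+[220,140],n['p'][2]-.0765)[0]-n['p'])-[.017,0,0];print('foot tool',foot)
c1=(X[1]+X[2])/2;u=(X[1]-X[0]);u/=np.linalg.norm(u);v=X[2]-X[0];v/=np.linalg.norm(v)
c2=X[0]+.026*(u+v)
for c in(c1,c2,np.array([.6266,-.0186,0])):print(c,R.T@(c-n['p'])-foot)
E
```

```text
[[ 6.601e-01  4.000e-04  4.800e-02]
 [ 6.477e-01 -4.830e-02  4.800e-02]
 [ 6.075e-01  1.150e-02  4.800e-02]] 0.05026796914278889 0.05371203476367094
foot tool [0.00041589 0.00092032 0.07648463]
[ 0.62762634 -0.0184229   0.048     ] [ 0.00240213 -0.00095083  0.055177  ]
[ 0.62825031 -0.01943853  0.048     ] [0.00271687 0.00019886 0.05517664]
[ 0.6266 -0.0186  0.    ] [ 0.00140948 -0.00106449  0.1031779 ]
```

```bash
python3 -m jog '[0.02,0.002,-0.0005,0.01,0, 0.02,0,0,0.015,0, 0.02,0,0,0.01,0, 0.02,0,0,0.006,0, 0.02,0,0,0.005,0, 0.02,0,0,0.003,0, 0.02,0,0,0,0]'
```

```text
time: 25.08
position: [0.6277, -0.0173, 0.1307]
tool_rot: [0.99, 0.142, 0.0, -0.0]
ft_force: [0.1, 0.9, -2.6]
grip_width: 0.0278
grip_force: 49.9
```

```bash
python3 -m jog '[0.02,-0.001,0.0005,0.002,0, 0.02,0,0,0.002,0, 0.02,0,0,0.002,0, 0.02,0,0,0.001,0, 0.02,0,0,0,0]'
```

```text
time: 25.7
position: [0.6268, -0.0181, 0.1236]
tool_rot: [0.99, 0.142, -0.0, -0.0]
ft_force: [0.5, -1.0, -2.4]
grip_width: 0.0278
grip_force: 49.9
```

```bash
python3 -m jog '[0.02,0,0,0.0005,0, 0.02,0,0,0.0005,0, 0.02,0,0,0,0]'|grep -E "posi|ft_"
```

```text
position: [0.6268, -0.0181, 0.1227]
ft_force: [0.8, -0.5, -1.9]
```

```bash
python3 -m jog '[0.02,0,0,0.0005,0, 0.02,0,0,0,0]'|grep -E "posi|ft_"
```

```text
position: [0.6269, -0.0181, 0.1225]
ft_force: [-0.5, -0.0, -1.3]
```

```bash
python3 -m jog '[0.087,0,0,0,0, 0.087,0,0,0,0, 0.087,0,0,0,0, 0.087,0,0,0,0, 0.087,0,0,0,0, 0.087,0,0,0,0]'|grep -E "posi|ft_|grip"
python3 -m jog '[0.087,0,0,-0.02,0, 0.087,0,0,-0.04,0, 0.087,0,0,-0.04,0, 0.087,0,0,-0.04,0, 0.087,0,0,0,0, 0.087,0,0,0,0]'
python3 - <<'E'
from h import *
a=robot.camera('scene')[190:340,230:430];b=robot.camera('side')[180:320,240:400];w=robot.camera('wrist')
cv2.imwrite('pics/end.png',np.vstack([cv2.resize(a,(400,300),interpolation=3),cv2.resize(b,(400,300),interpolation=3)]) if 0 else np.hstack([cv2.resize(a,(400,300),interpolation=3),cv2.resize(b,(400,300),interpolation=3)]))
E
```

```text
position: [0.6269, -0.0181, 0.1222]
ft_force: [0.6, 0.8, -0.5]
grip_width: 0.0795
grip_force: 0.0
time: 27.82
position: [0.6262, -0.0179, 0.2617]
tool_rot: [0.99, 0.142, -0.001, -0.0]
ft_force: [-1.5, -0.1, -0.1]
grip_width: 0.0869
grip_force: 0.0
```

View pics/end.png

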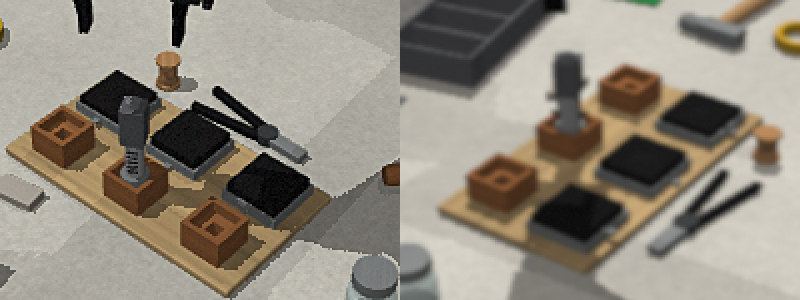

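The tester stands upright and released in the middle holder, at about (130,140) in the left half and (570,95) in the right half. Everything else is in place, so I'm handing in.

```bash
python3 -c "
from rig import robot
print(robot.hand_in())"
```

```text
the job is handed in; nothing more can be done
None
```

I pressed all three pads at about 14 N; the middle one felt soft (pin force about 2.7 N against 5–6 N on the others), so the tester stands released in the middle holder; job handed in, no verdict returned.

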